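Tighten the lap nut at the bottom of the glass grinder's hub

ROBOT

A 6-joint arm with a two-finger parallel gripper is mounted at the origin on the work surface. World frame = base frame: x ahead of the robot, y to its left, z up, the work surface at z = 0. Lengths are in m, angles in rad, forces in N, time in s.
With the tool pointing down it reaches from about 0.35 to 0.95 m from the base axis. Payload 17.4 kg.
Tool frame: the origin (TCP) lies between the finger pads; the fingertips stand 11 mm ahead of it and the grasp point (between the pads) lies 8 mm behind it; z points along the fingers, y is the line along which they close (so a half turn about z gives the same grasp; the last joint's range is limited). The gripper opens to 93 mm and grips with 3 to 60 N. Pads are 15 mm wide; open, the fingers measure 128 mm over their backs; the gripper's body (75 mm by 188 mm) begins 65 mm behind the grasp point.
Start: joints at [1.149, 0.116, 1.442, -0, 1.584, -0.038], TCP at [0.253, 0.626, 0.23] pointing down, gripper open.
Joint ranges: [-2.83, 2.83], [-0.83, 2.19], [0.07, 2.5], [-1.14, 4.28], [0.01, 3], [-2.97, 2.97]. Speed limits (rad/s): [1.89, 1.89, 2.22, 3.14, 3.14, 3.14].

INTERFACE

Orientations are given as a unit quaternion [x, y, z, w].
In Python, from station import arm gives the robot as it stands. The module is installed in compiled form; this text tells all that it offers.
- The arm moves only by the tool servo_tool, never from a script. Its argument "motion" is a list of rows, each an object of numbers: "x", "y", "z": the shift along the tool's x, y, z each as a share of 20 cm, from -1 to 1; "rx", "ry", "rz": the turn, a rotation vector about the tool's x, y, z each as a share of 45 degrees, from -1 to 1; "hand": the gripper command: -1 is shut, 1 is fully open, values between are in proportion. A call has 1 to 12 rows; each row shifts and turns the commanded pose from where the row before left it, along the tool's axes as they then stand; what a row does not reach is not made up. A row lasts 1/8 s, in which the tool goes at most 62.5 mm and 10.7 degrees, less where a joint would pass 70% of its speed; a pose out of reach is approached as far as the arm can. A call with a number of a shift or a turn outside -1 to 1 is refused whole. A call with a gripper value outside its range is refused whole. The fingers move at their own pace and stop on an object; "grip_force" is the grip in N (left out, the last holds). Time passes only in rows, so rows that do not move let the fingers close. It gives the time, the measured TCP pose, the force, the opening and the grip force at its end, in the units of the state.
- arm.read_state(): the state, without advancing time (a new reading comes with each control period).
- arm.capture(name): name is "side" or "top"; returns (picture, depth): 420x560x3 uint8, red, green, blue; 420x560 float32, m along the optical axis (not along the pixel's ray), 0 where there is no reading.
- arm.camera_model(name): a dict with "intrinsics" (3x3 intrinsics, pixels), "k1" (the pictures are not rectified: a ray, as slopes to the right and down, at radius r is drawn at 1 + k1 r^2 times it, then the intrinsics apply), "cam_to_world" (4x4, takes a point from camera to world coordinates). Camera axes: x right, y up, looking along -z (the intrinsics and any distortion apply to the point x, -y, -z); pixel columns grow to the right and rows downward; lengths in m; the calibration is good to about 2 mm. A picture is of the moment at which its call begins. camera_model takes no time and is no camera call.
- arm.job_done(): hands the job in; it is judged then, once.
The state is a dict: "t": time; "joint_pos": joint angles; "qvel": joint speeds; "effort": joint torques, N m; "eef_pos": TCP position; "eef_rot": TCP orientation; "wrist_force": force on the tool from outside, world axes, zero at the start; "ft_torque": the same for the moment, N m; "gripper_width": finger opening in m; "finger_force": force on a finger pad.
Only numpy, scipy, OpenCV 4.12 (cv2) and the standard library are available. Lean on these libraries where they do the work, as an engineer would, in place of code of your own. Each camera call takes 0.05 s, during which the arm holds its last target. There are 200 camera calls.

TASK

The brass nut at the bottom of the glass grinder's deep hub is loose. Take the T-handle socket wrench from its wooden stand, lower its socket over the nut and turn the nut clockwise (seen from above) until it stops, fully home. Then lift the wrench out and put it back upright in its stand, right down and without dropping it; touch the nut only with the wrench and leave the bottle, the tin and the goggles where they are.

Things in the scene. Friction and masses are not known exactly. Their poses are not given: they have to be found in the camera images.
- grinder: Flat-lap glass grinder, fixed to the table: green base 190 x 190 x 45 mm, white round splash pan (diameter 184 mm, rim 78 mm above the table), dark lap disc, and in the middle an upright aluminium hub tube, outer diameter 64 mm, bore 47 mm, rim 135 mm above the table. Origin: centre of the underside, on the hub's axis; z up. Place and yaw vary; it may be to the left or the right.
- hub_mouth (a point): Centre of the hub's bore at its upper rim, 135 mm above the table. The bore is 90 mm deep; its flat floor is 45 mm above the table. A short yellow stripe on the rim shows where the nut's yellow mark points when the nut is fully home.
- nut_top (a point): Centre of the top face of the brass square nut at the bottom of the bore, 61 mm above the table. Nut: 18 mm across flats, 15 mm high, upper edge bevelled over 3.5 mm, underside 1 mm above the bore's floor; a stud end, 10 mm in diameter, stands 5 mm out of it. z up on the hub's axis, x to the corner with the yellow mark (other corners every 90 degrees); turns with the nut.
- nut (a joint): Angle of the nut, rad, growing as it is turned clockwise seen from above (tightened). It starts loose, between 0.15 and 0.65; the hard stop, fully home, is at 1.35. Oiled; turning takes about 0.15 N m and the nut stays where it is left; it does not move up or down.
- wrench: Long T-handle socket wrench, about 0.4 kg, standing upright in its stand, socket down. Origin: centre of the socket's lower end; z up along the stem, x along the T bar. Stem 14 mm in diameter; at the top a red grip block (44 mm along x, 16 mm along y, 165 to 191 mm above the lower end) with a steel T bar, 12 mm in diameter and 130 mm long, through it at 178 mm.
- wrench_grip (a point): Centre of the wrench's red grip block, 178 mm above the socket's lower end, on the stem's axis. Grasp it across y (16 mm).
- socket_mouth (a point): Centre of the socket's open lower end; axes as the wrench. Outside about 35 mm across corners; inside a square 20.4 mm across flats, 27 mm deep, with a corner along x and every 90 degrees (loose on the nut: about 8 degrees of play either way). Pushed right down on the nut it stands on the bore's floor, 45 mm above the table.
- stand: Wooden tool stand, a block 90 x 90 x 55 mm fixed to the table, with a round hole in its middle, 46 mm in diameter and 45 mm deep, open at the top. Origin: centre of the underside. Its place and yaw vary; it may be to the left or the right.
- stand_floor (a point): Centre of the flat floor of the stand's hole, 10 mm above the table; the socket's lower end rests on it.
- bottle: Loose green glass bottle, upright, 66 mm in diameter, 200 mm tall, origin under its centre. Bystander.
- tin: Loose open brass-coloured tin, 84 mm in diameter, 100 mm tall, origin under its centre. Bystander.
- goggles: Loose black goggles with two amber lenses lying face up, about 60 x 140 x 33 mm, origin under the centre. Bystander.
Things that resemble listed ones, but are neither listed nor needed, are in the scene too. Of the things shaped like the wrench, the bare steel one is meant.

How it is judged:
On the way, in this order (a step that is already met when the one before it is completed fails the run):
1. the socket is down over the nut: its lower end at least 8 mm below the nut's top, upright and centred (z of socket_mouth in the frame of nut_top below -0.008 m and horizontal distance between socket_mouth and nut_top below 0.005 m and angle between wrench's own z axis and vertical below 0.12 rad), for 0.1 s.
2. the nut is turned to within 0.06 rad of its stop with the socket still over it (value of joint nut above 1.29 rad and z of socket_mouth in the frame of nut_top below -0.005 m and horizontal distance between socket_mouth and nut_top below 0.006 m), for 0.1 s.
At the end, for the whole second after the job is handed in: The nut is within 0.06 rad of its stop (at 1.29 rad or more); the wrench stands upright (within 0.1 rad) and at rest in the stand's hole, its lower end within 8 mm of the hole's centre and 5 mm of its floor; bottle, tin and goggles are within 30 mm of where they started (value of joint nut above 1.29 rad and horizontal distance between socket_mouth and stand_floor below 0.008 m and z of socket_mouth in the frame of stand_floor below 0.005 m and angle between wrench's own z axis and vertical below 0.1 rad and linear speed of wrench below 0.02 m/s and distance of each of bottle, tin, goggles from where it was at the start of the episode below 0.03 m); the robot touches nothing.
It fails at once if the nut is touched by the robot instead of the wrench (contact force between any of the fingers, the arm and nut above 0.5 N).
It fails at once if the wrench is dropped: it moves faster than 0.6 m/s while not held by the fingers (linear speed of wrench above 0.6 m/s and not (contact force between the fingers and wrench above 0.5 N)).
It fails at once if the bottle, the tin or the goggles are moved by more than 30 mm (distance of any of bottle, tin, goggles from where it was at the start of the episode above 0.03 m).
It also fails if it takes over 58 s, if anything falls off the work surface, if the arm or the gripper's body presses on something with over 40 N, if the wrist force passes 120 N, or if a joint passes its speed limit or range.

## Working session

There is one attempt and no reset: what is moved stays moved. The work goes in short steps, Python scripts to look and compute and a tool call to move; the robot and the scene stay as the last step left them, time stands still between calls to the robot, and variables do not carry over. Pictures are saved under pics/ and viewed, at most 10 in all, crops included, and the job is handed in when it is done.

Besides the shell and the picture viewer there is one more tool, called after "Request:" as name([rows], argument=value, ...), one row to a line, values as JSON. servo_tool: Moves the arm, as the interface text tells. Its arguments: {"type":"object","properties":{"motion":{"type":"array"},"grip_force":{"type":"number"}},"required":["motion"]}

```bash
mkdir -p pics
cat > h.py <<'E'
import numpy as np, cv2
from station import arm
def cap(n):
    p,d=arm.capture(n); np.savez(f'{n}.npz',p=p,d=d); return p,d
def ray(n,u,v):
    m=arm.camera_model(n); K=np.array(m['intrinsics']); T=np.array(m['cam_to_world'])
    q=cv2.undistortPoints(np.array([[[u,v]]],float),K,np.array([m['k1'],0,0,0.]))[0,0]
    # k1 model: distorted = undist*(1+k1 r^2), as OpenCV
    return T[:3,3],T[:3,:3]@np.array([q[0],-q[1],-1.])
def plane(n,u,v,z):
    o,d=ray(n,u,v); return o+d*(z-o[2])/d[2]
def pt(n,u,v,dep):
    o,d=ray(n,u,v); return o+d*dep
def cloud(n,d):
    m=arm.camera_model(n); K=np.array(m['intrinsics']); T=np.array(m['cam_to_world'])
    v,u=np.mgrid[:420,:560]; uv=np.stack([u,v],-1).reshape(-1,1,2).astype(float)
    q=cv2.undistortPoints(uv,K,np.array([m['k1'],0,0,0.]))[:,0]
    c=np.c_[q[:,0],-q[:,1],-np.ones(len(q))]*d.reshape(-1,1)
    return (c@T[:3,:3].T+T[:3,3]).reshape(420,560,3)
E
python3 - <<'E'
from h import *
for n in('top','side'):
    p,d=cap(n); cv2.imwrite(f'pics/{n}0.png',cv2.resize(p[:,:,::-1],(800,600)))
    m=arm.camera_model(n); print(n,np.round(m['cam_to_world'],3).tolist(),np.round(m['intrinsics'],1).tolist(),m['k1'])
print(arm.read_state())
E
```

```text
top [[-0.056, 0.976, -0.211, 0.334], [-0.998, -0.056, 0.007, 0.069], [-0.005, 0.211, 0.977, 1.104], [0.0, 0.0, 0.0, 1.0]] [[456.7, 0.0, 282.1], [0.0, 456.7, 210.1], [0.0, 0.0, 1.0]] -0.013194511418129946
side [[0.925, 0.227, -0.307, 0.169], [-0.381, 0.516, -0.767, -0.787], [-0.015, 0.826, 0.564, 0.754], [0.0, 0.0, 0.0, 1.0]] [[533.5, 0.0, 279.0], [0.0, 533.5, 206.6], [0.0, 0.0, 1.0]] -0.02916518095968646
{'t': 0.1, 'joint_pos': array([ 1.14919082e+00,  1.16441784e-01,  1.44222144e+00,  1.30717034e-05,
        1.58400460e+00, -3.78211117e-02]), 'qvel': array([ 0.00097087, -0.00045864, -0.00218952,  0.00075289, -0.00169863,
       -0.00071152]), 'effort': array([ 1.68967512e-03, -7.22892809e+01, -6.23862433e+01,  7.81596755e-02,
        2.26411322e-02, -6.94275127e-05]), 'eef_pos': array([0.25268528, 0.6257234 , 0.22896219]), 'eef_rot': array([ 1.90716595e-01,  9.81644993e-01, -5.21977601e-04, -1.28771382e-04]), 'wrist_force': array([-0.17695508,  0.14180315, -0.01606458]), 'ft_torque': array([-0.00291305,  0.03675571, -0.02450961]), 'finger_force': 0.0, 'gripper_width': 0.09292700323919072}
```

View pics/top0.png

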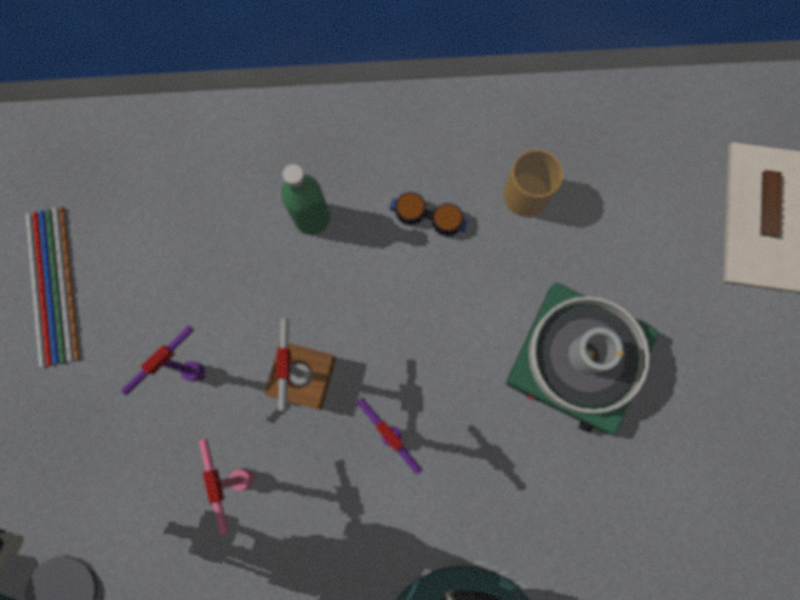

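View pics/side0.png

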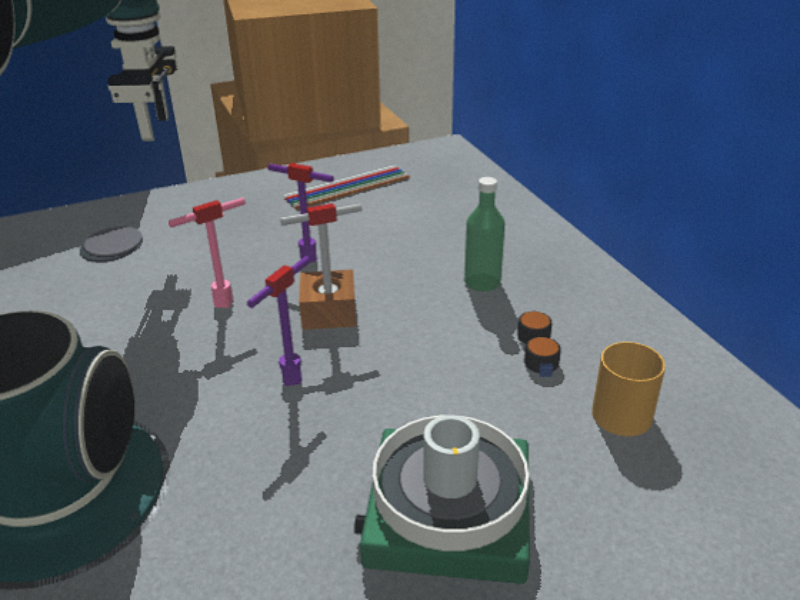

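Tools shaped like the wrench (top view, 800x600): purple (158,360), purple (390,435), pink (213,485) and bare steel (283,363) standing in the wooden stand. The steel one fits the description. The grinder's hub is at (600,350) with the rim stripe at about (620,352). Next I'll confirm with one enlarged crop and measure.

Run:
```python
from h import *
ps=[]
for i in range(8): ps.append(arm.capture('top')[0].astype(float))
p=np.mean(ps,0); np.save('topavg.npy',p)
p=p.astype(np.uint8)
# top: native = 0.7*display
a=cv2.resize(p[222:292,180:240],(480,560),interpolation=cv2.INTER_CUBIC)[:, :400]
a=cv2.resize(p[215:291,180:230],(300,456),interpolation=cv2.INTER_CUBIC)
b=p[222:270,396:444]; b=cv2.resize(b,(480,480),interpolation=cv2.INTER_CUBIC)
b=np.clip(b.astype(float)*1.7,0,255).astype(np.uint8)
o=np.zeros((480,790,3),np.uint8); o[:456,:300]=a; o[:,310:]=b
cv2.imwrite('pics/crop1.png',o[:,:,::-1])
hsv=cv2.cvtColor(p,cv2.COLOR_RGB2HSV); 
d=np.load('top.npz')['d']; C=cloud('top',d)
# red grip
m=((hsv[...,0]<6)|(hsv[...,0]>174))&(hsv[...,1]>150); r=np.zeros_like(m); r[235:270,185:208]=1; m&=r
v,u=np.nonzero(m); print('red',len(u),u.mean(),v.mean(),'depth xyz',np.median(C[m],0),'plane',plane('top',u.mean(),v.mean(),.201))
(c,s,ang)=cv2.minAreaRect(np.c_[u,v].astype(np.float32)); print(c,s,ang)
# stand top by height
for nm,z0,z1,box in(('stand',.050,.060,(225,295,180,240)),('rim',.130,.140,(215,280,390,450)),('pan',.074,.082,(195,300,360,470)),('bar',.195,.215,(215,295,185,215)),('base',.041,.049,(190,310,345,470))):
    r=np.zeros((420,560),bool); r[box[0]:box[1],box[2]:box[3]]=1
    mm=r&(C[...,2]>z0)&(C[...,2]<z1); P=C[mm]; rc=cv2.minAreaRect(P[:,:2].astype(np.float32)*1000)
    cc,rr=cv2.minEnclosingCircle(P[:,:2].astype(np.float32)*1000)
    print(nm,len(P),P.mean(0).round(4),np.round(rc[0],1),np.round(rc[1],1),round(rc[2],1),'circ',np.round(cc,1),round(rr,1))
# side depth too
p2=np.load('side.npz')['p'];d2=np.load('side.npz')['d'];C2=cloud('side',d2)
for nm,z0,z1,box in(('stand',.050,.060,(180,235,205,255)),('rim',.130,.140,(285,330,290,340)),('bar',.195,.215,(135,165,190,260))):
    r=np.zeros((420,560),bool); r[box[0]:box[1],box[2]:box[3]]=1
    mm=r&(C2[...,2]>z0)&(C2[...,2]<z1); P=C2[mm]; rc=cv2.minAreaRect(P[:,:2].astype(np.float32)*1000)
    cc,rr=cv2.minEnclosingCircle(P[:,:2].astype(np.float32)*1000)
    print('side',nm,len(P),P.mean(0).round(4),np.round(rc[0],1),np.round(rc[1],1),round(rc[2],1),'circ',np.round(cc,1),round(rr,1))
hs=cv2.cvtColor(p2,cv2.COLOR_RGB2HSV)
m=((hs[...,0]<6)|(hs[...,0]>174))&(hs[...,1]>150); r=np.zeros_like(m); r[138:162,210:240]=1; m&=r
v,u=np.nonzero(m); print('red side',len(u),u.mean(),v.mean(),np.median(C2[m],0),plane('side',u.mean(),v.mean(),.196))
```

```text
red 176 197.5056818181818 254.1306818181818 depth xyz [0.45176545 0.23397663 0.20225349] plane [0.45003175 0.23485899 0.201     ]
(197.5, 254.0) (20.0, 9.0) 90.0
stand 982 [0.4449 0.228  0.0562] [448.7 235.5] [91.2 90.2] 72.9 circ [449.1 235.2] 63.0
rim 347 [ 0.4518 -0.2269  0.1362] [ 452.6 -227.2] [62.  63.2] 40.9 circ [ 452.8 -227.8] 32.3
pan 524 [ 0.4532 -0.2324  0.0787] [ 454.  -229.1] [181.8 181.3] 80.5 circ [ 453.4 -227.9] 92.4
bar 287 [0.451  0.2341 0.2001] [449.8 234.2] [ 16.1 128.3] 88.5 circ [449.8 234.2] 64.2
base 1483 [ 0.4427 -0.21    0.0461] [ 452.6 -227.1] [189.6 189.8] 60.2 circ [ 453.8 -228.2] 130.0
side stand 740 [0.4473 0.2302 0.056 ] [449.4 237.1] [97.  87.3] 73.1 circ [449.6 236. ] 62.9
side rim 558 [ 0.451  -0.2305  0.1352] [ 452.3 -228.8] [63.7 63.7] 85.4 circ [ 452.3 -227.7] 33.4
side bar 178 [0.4485 0.2329 0.1994] [449.9 234. ] [ 19.3 126.8] 84.5 circ [449.7 232.1] 63.6
red side 158 224.40506329113924 149.0379746835443 [0.44745666 0.22950906 0.19747342] [0.4475439  0.22894166 0.196     ]
```

View pics/crop1.png

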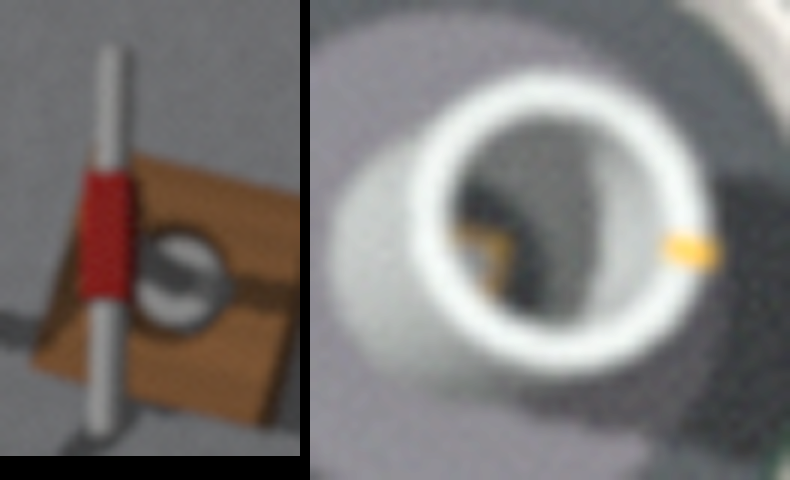

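The crop confirms the bare steel T bar with the red block standing in the wooden stand's hole. In the hub bore, a nut corner shows at crop (510,235), with edges running to (455,232) and (497,295), and the stripe is at (692,252). Next: nut angle.

Run:
```python
from h import *
p=np.load('topavg.npy'); 
c=np.array([.4527,-.2277])
hsv=cv2.cvtColor(p.astype(np.float32)/255,cv2.COLOR_RGB2HSV)
# stripe
W=p[...,0]-p[...,2]; v,u=np.mgrid[:420,:560]
m=(W>40)&(u>428)&(u<442)&(v>240)&(v<254)
w=W[m]; s=plane('top',(u[m]*w).sum()/w.sum(),(v[m]*w).sum()/w.sum(),.135)[:2]
print('stripe',m.sum(),s,np.linalg.norm(s-c)*1000,np.degrees(np.arctan2(*(s-c)[::-1])))
sub=W[240:256,408:422]; print(sub.round().astype(int))
f=lambda x,y:(396+x/10-.5*0.9,222+y/10-.45)
K=[f(455,233),f(510,233),f(497,295)]
for z in(.0575,.061):
    for k in K: 
        q=plane('top',*k,z)[:2]-c; print(z,(q*1000).round(1),np.degrees(np.arctan2(q[1],q[0])).round(1))
# project nut centre & predicted
m=arm.camera_model('top');T=np.linalg.inv(np.array(m['cam_to_world']));Kk=np.array(m['intrinsics'])
def proj(P):
    q=T[:3,:3]@P+T[:3,3]; x,y=q[0]/-q[2],-q[1]/-q[2]; g=1+m['k1']*(x*x+y*y); return Kk[0,0]*x*g+Kk[0,2],Kk[1,1]*y*g+Kk[1,2]
print('centre px',proj(np.r_[c,.061]), 'rim',proj(np.r_[c,.135]))
```

```text
stripe 11 [ 0.44564668 -0.25712759] 30.26107064210532 -103.47861386811093
[[-1 -1 -2 -2 -2 -4 -2 -2 -1 -2  0  0 -1 -2]
 [-2 -2 -2 -4 -4 -3 -3 -1 -2  0 -1  0  0  0]
 [-2 -1 -2 -1 -2 -2 -4  0 -3 -1 -2  0 -1 -1]
 [-2 -1  1  3  1 -2 -2 -3 -3 -2 -1 -2  0 -2]
 [ 0  3  9 16 14 10  7  1 -1 -4 -2  0  0 -1]
 [ 0  6 16 24 25 24 25 19  6 -4 -2 -2 -2 -2]
 [ 0  5 11 14 18 25 36 31 12 -1 -4 -1 -1 -1]
 [-1  0  2  2  5 16 31 28 11 -2 -2 -2  0  0]
 [-1 -2 -1 -2  0 10 22 22  7  0 -5 -3 -2  1]
 [-2 -2 -2 -2  3 14 22 18  2 -5 -3  0 -1  0]
 [-1 -2 -2 -1  6 17 26 13  3 -3 -1 -2 -1 -1]
 [-1 -2 -2  0  4 12 15  7  0 -2 -4 -2 -2  0]
 [-3 -1 -1  0  0  4  4  1 -4 -2  0 -3 -2 -1]
 [-2 -1 -3 -2 -1  0 -1 -2 -2 -2 -1 -2 -1  0]
 [-2 -1 -2 -2 -2 -2 -2 -2 -2 -3 -2 -1 -2  0]
 [-1 -1 -1 -2 -2 -2 -3 -3 -1 -1 -2 -1 -2 -1]]
0.0575 [  5.3 -72.7] -85.8
0.0575 [  4.6 -85.4] -86.9
0.0575 [ -9.5 -80.6] -96.8
0.061 [  4.9 -71.5] -86.1
0.061 [  4.2 -84.2] -87.2
0.061 [ -9.9 -79.3] -97.1
centre px (np.float64(410.3802595545308), np.float64(248.73052979070727)) rim (np.float64(419.72622282383685), np.float64(244.26769411524006))
```

Run:
```python
from h import *
p=np.load('topavg.npy'); W=p[...,0]-p[...,2]; c=np.array([.4527,-.2277])
W=np.clip(W,0,None)
V=[((np.arange(412,417)*W[r,412:417]).sum()/W[r,412:417].sum(),r) for r in range(248,252)]
H=[(x,(np.arange(243,248)*W[243:248,x]).sum()/W[243:248,x].sum()) for x in(410,411,412)]
for L in(V,H):
    Q=np.array([plane('top',*k,.059)[:2]-c for k in L])*1000; print(Q.round(1).tolist())
    vx,vy,x0,y0=cv2.fitLine(Q.astype(np.float32),cv2.DIST_L2,0,.01,.01).ravel()
    print('edge dir',np.degrees(np.arctan2(vy,vx)).round(1),'mod90',np.degrees(np.arctan2(vy,vx)).round(1)%90,'dist from centre',abs(x0*vy-y0*vx))
Q=plane('top',414.6,245.3,.059)[:2]-c; print('corner',Q*1000,np.degrees(np.arctan2(Q[1],Q[0])),np.linalg.norm(Q)*1e3)
```

```text
[[1.4, -10.1], [-0.9, -8.9], [-3.1, -8.2], [-5.4, -7.5]]
edge dir -20.6 mod90 69.4 dist from centre 8.824926
[[8.7, -0.7], [8.9, -3.0], [8.2, -5.2]]
edge dir 83.9 mod90 83.9 dist from centre 8.865802
corner [  7.57054828 -11.18928197] -55.91813927331982 13.50974582755472
```

```bash
cat >> h.py <<'E'
from scipy.spatial.transform import Rotation as R
def goal(xyz,yaw,z_first=0):
    """yaw (deg) = world angle of tool y, tool down. Prints turn needed (shares, tool axes), then shift in tool axes after the turn."""
    s=arm.read_state(); r=R.from_quat(s['eef_rot']); a=np.radians(yaw)
    y=np.array([np.cos(a),np.sin(a),0]); z=np.array([0,0,-1.]); g=R.from_matrix(np.c_[np.cross(y,z),y,z])
    rv=(r.inv()*g).as_rotvec(); sh=g.inv().apply(np.array(xyz)-s['eef_pos'])
    ty=r.apply([0,1,0])
    print('t',round(s['t'],2),'pos',s['eef_pos'].round(4),'toolY',np.degrees(np.arctan2(ty[1],ty[0])).round(2),'tilt',np.degrees(np.arccos(-r.apply([0,0,1])[2])).round(2),'w',s['gripper_width'].round(4),'F',s['wrist_force'].round(1),'M',s['ft_torque'].round(2),'j1,6',s['joint_pos'][[0,5]].round(2))
    print('turn shares total',(np.degrees(rv)/45).round(3),'shift shares total',(sh/.2).round(4))
E
python3 - <<'E'
from h import *
d=np.load('top.npz')['d'];C=cloud('top',d)
for n,b in(('top',(215,295,185,215)),('side',(135,165,190,260))):
    C=cloud(n,np.load(n+'.npz')['d']); r=np.zeros((420,560),bool); r[b[0]:b[1],b[2]:b[3]]=1
    P=C[r&(C[...,2]>.18)&(C[...,2]<.215)][:,:2]; P=P-P.mean(0); v=np.linalg.svd(P,full_matrices=False)[2][0]; print(n,np.degrees(np.arctan2(v[1],v[0])))
goal([.4499,.2342,.28],88.5)
E
```

```text
top 177.47200904930423
side 177.8261885443762Traceback (most recent call last):
  File "<stdin>", line 6, in <module>
  File "h.py", line 27, in goal
    print('t',round(s['t'],2),'pos',s['eef_pos'].round(4),'toolY',np.degrees(np.arctan2(ty[1],ty[0])).round(2),'tilt',np.degrees(np.arccos(-r.apply([0,0,1])[2])).round(2),'w',s['gripper_width'].round(4),'F',s['wrist_force'].round(1),'M',s['ft_torque'].round(2),'j1,6',s['joint_pos'][[0,5]].round(2))
                                                                                                                                                                               ^^^^^^^^^^^^^^^^^^^^^^^^
AttributeError: 'float' object has no attribute 'round'
```

```bash
sed -i "s/s\['gripper_width'\].round(4)/round(s['gripper_width'],4)/" h.py; python3 -c "
from h import *
goal([.4499,.2342,.28],87.6)"
```

```text
t 0.5 pos [0.2528 0.6259 0.2296] toolY 68.01 tilt 0.0 w 0.0934 F [ 0.8 -0.9 -0.3] M [-0.03 -0.01 -0.01] j1,6 [ 1.15 -0.04]
turn shares total [-0.     0.    -0.435] shift shares total [-1.0668 -1.9154 -0.2519]
```

Request:
servo_tool([
  {"z": -0.126, "rz": -0.2175, "hand": 1},
  {"z": -0.126, "rz": -0.2175, "hand": 1},
  {"x": -0.1334, "y": -0.2394, "hand": 1},
  {"x": -0.1334, "y": -0.2394, "hand": 1},
  {"x": -0.1334, "y": -0.2394, "hand": 1},
  {"x": -0.1334, "y": -0.2394, "hand": 1},
  {"x": -0.1334, "y": -0.2394, "hand": 1},
  {"x": -0.1334, "y": -0.2394, "hand": 1},
  {"x": -0.1334, "y": -0.2394, "hand": 1},
  {"x": -0.1334, "y": -0.2394, "hand": 1},
  {"hand": 1},
  {"hand": 1},
])

```text
$.motion[0]: bad value
```

```bash
python3 -c "
from h import *
goal([.4499,.2342,.180],87.6)"
```

```text
t 0.5 pos [0.2528 0.6259 0.2296] toolY 68.01 tilt 0.0 w 0.0934 F [ 0.8 -0.9 -0.3] M [-0.03 -0.01 -0.01] j1,6 [ 1.15 -0.04]
turn shares total [-0.     0.    -0.435] shift shares total [-1.0668 -1.9154  0.2481]
```

Request:
servo_tool([
  {"x": 0, "y": 0, "z": -0.126, "rx": 0, "ry": 0, "rz": -0.2175, "hand": 1},
])

```text
t: 0.62
eef_pos: [0.2525, 0.6254, 0.2531]
eef_rot: [0.105, 0.994, -0.002, -0.001]
wrist_force: [0.4, -0.1, -0.0]
gripper_width: 0.0931
finger_force: 0.0
```

All keys are required. Continuing.

Request:
servo_tool([
  {"x": 0, "y": 0, "z": -0.126, "rx": 0, "ry": 0, "rz": -0.2175, "hand": 1},
  {"x": -0.1334, "y": -0.2394, "z": 0, "rx": 0, "ry": 0, "rz": 0, "hand": 1},
  {"x": -0.1334, "y": -0.2394, "z": 0, "rx": 0, "ry": 0, "rz": 0, "hand": 1},
  {"x": -0.1334, "y": -0.2394, "z": 0, "rx": 0, "ry": 0, "rz": 0, "hand": 1},
  {"x": -0.1334, "y": -0.2394, "z": 0, "rx": 0, "ry": 0, "rz": 0, "hand": 1},
  {"x": -0.1334, "y": -0.2394, "z": 0, "rx": 0, "ry": 0, "rz": 0, "hand": 1},
  {"x": -0.1334, "y": -0.2394, "z": 0, "rx": 0, "ry": 0, "rz": 0, "hand": 1},
  {"x": -0.1334, "y": -0.2394, "z": 0, "rx": 0, "ry": 0, "rz": 0, "hand": 1},
  {"x": -0.1334, "y": -0.2394, "z": 0, "rx": 0, "ry": 0, "rz": 0, "hand": 1},
  {"x": 0, "y": 0, "z": 0, "rx": 0, "ry": 0, "rz": 0, "hand": 1},
  {"x": 0, "y": 0, "z": 0, "rx": 0, "ry": 0, "rz": 0, "hand": 1},
])

```text
t: 2.0
eef_pos: [0.4498, 0.2343, 0.2801]
eef_rot: [0.021, 1.0, 0.0, 0.0]
wrist_force: [-0.3, 0.6, -0.3]
gripper_width: 0.093
finger_force: 0.0
```

```bash
python3 -c "
from h import *
goal([.4499,.2342,.180],87.6)"
```

```text
t 2.0 pos [0.4498 0.2343 0.2801] toolY 87.55 tilt 0.02 w 0.093 F [-0.3  0.6 -0.3] M [-0.04  0.02  0.03] j1,6 [ 0.43 -1.1 ]
turn shares total [ 0.     0.    -0.001] shift shares total [-0.0006 -0.0007  0.5007]
```

Request:
servo_tool([
  {"x": 0, "y": 0, "z": 0.2, "rx": 0, "ry": 0, "rz": 0, "hand": 1},
  {"x": 0, "y": 0, "z": 0.2, "rx": 0, "ry": 0, "rz": 0, "hand": 1},
  {"x": 0, "y": 0, "z": 0.1, "rx": 0, "ry": 0, "rz": 0, "hand": 1},
  {"x": 0, "y": 0, "z": 0, "rx": 0, "ry": 0, "rz": 0, "hand": -0.3},
  {"x": 0, "y": 0, "z": 0, "rx": 0, "ry": 0, "rz": 0, "hand": -0.5},
  {"x": 0, "y": 0, "z": 0, "rx": 0, "ry": 0, "rz": 0, "hand": -1},
  {"x": 0, "y": 0, "z": 0, "rx": 0, "ry": 0, "rz": 0, "hand": -1},
  {"x": 0, "y": 0, "z": 0, "rx": 0, "ry": 0, "rz": 0, "hand": -1},
  {"x": 0, "y": 0, "z": 0, "rx": 0, "ry": 0, "rz": 0, "hand": -1},
], grip_force=45)

```text
t: 3.12
eef_pos: [0.4499, 0.2342, 0.1801]
eef_rot: [0.021, 1.0, 0.0, 0.0]
wrist_force: [0.1, 0.1, 0.6]
gripper_width: 0.0376
finger_force: 0.0
```

```bash
python3 -c "
from h import *
goal([.4527,-.2277,.355],32.0)"
```

```text
t 3.12 pos [0.4499 0.2342 0.1801] toolY 87.58 tilt 0.01 w 0.0376 F [0.1 0.1 0.6] M [ 0.01  0.04 -0.04] j1,6 [ 0.43 -1.1 ]
turn shares total [0.    0.    1.235] shift shares total [-1.9659 -1.2119 -0.8744]
```

Still closing.

Request:
servo_tool([
  {"x": 0, "y": 0, "z": 0, "rx": 0, "ry": 0, "rz": 0, "hand": -1},
  {"x": 0, "y": 0, "z": 0, "rx": 0, "ry": 0, "rz": 0, "hand": -1},
  {"x": 0, "y": 0, "z": 0, "rx": 0, "ry": 0, "rz": 0, "hand": -1},
  {"x": 0, "y": 0, "z": 0, "rx": 0, "ry": 0, "rz": 0, "hand": -1},
  {"x": 0, "y": 0, "z": 0, "rx": 0, "ry": 0, "rz": 0, "hand": -1},
])

```text
t: 3.75
eef_pos: [0.4499, 0.2342, 0.18]
eef_rot: [0.021, 1.0, -0.0, -0.0]
wrist_force: [0.2, -1.1, -0.7]
gripper_width: 0.0156
finger_force: 45.0
```

Request:
servo_tool([
  {"x": 0, "y": 0, "z": -0.1, "rx": 0, "ry": 0, "rz": 0, "hand": -1},
  {"x": 0, "y": 0, "z": -0.2, "rx": 0, "ry": 0, "rz": 0, "hand": -1},
  {"x": 0, "y": 0, "z": -0.2, "rx": 0, "ry": 0, "rz": 0, "hand": -1},
  {"x": 0, "y": 0, "z": -0.2, "rx": 0, "ry": 0, "rz": 0.2, "hand": -1},
  {"x": 0, "y": 0, "z": -0.15, "rx": 0, "ry": 0, "rz": 0.2, "hand": -1},
  {"x": 0, "y": 0, "z": 0, "rx": 0, "ry": 0, "rz": 0.2, "hand": -1},
  {"x": 0, "y": 0, "z": 0, "rx": 0, "ry": 0, "rz": 0.2, "hand": -1},
  {"x": 0, "y": 0, "z": 0, "rx": 0, "ry": 0, "rz": 0.2, "hand": -1},
  {"x": 0, "y": 0, "z": 0, "rx": 0, "ry": 0, "rz": 0.2, "hand": -1},
  {"x": 0, "y": 0, "z": 0, "rx": 0, "ry": 0, "rz": 0.035, "hand": -1},
  {"x": 0, "y": 0, "z": 0, "rx": 0, "ry": 0, "rz": 0, "hand": -1},
])

```text
t: 5.12
eef_pos: [0.4498, 0.2342, 0.3506]
eef_rot: [0.484, 0.875, 0.0, 0.0]
wrist_force: [-0.1, 0.3, -4.3]
gripper_width: 0.0154
finger_force: 45.0
```

```bash
python3 -c "
from h import *
goal([.4527,-.2277,.355],32.0)
p,d=cap('side'); cv2.imwrite('pics/lift.png',p[:,:,::-1])"
```

```text
t 5.12 pos [0.4498 0.2342 0.3506] toolY 32.17 tilt 0.02 w 0.0154 F [-0.1  0.3 -4.3] M [-0.06  0.06 -0.  ] j1,6 [ 0.43 -0.13]
turn shares total [ 0.    -0.     0.004] shift shares total [-1.9663 -1.2116 -0.0222]
```

View pics/lift.png

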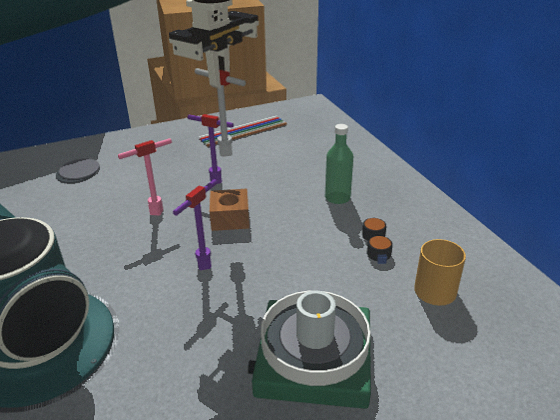

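The side view shows the steel wrench lifted and hanging upright under the gripper at (225,110), the empty stand at (229,205) and the hub at (317,310).

Request:
servo_tool([
  {"x": -0.1, "y": -0.0616, "z": 0, "rx": 0, "ry": 0, "rz": 0, "hand": -1},
  {"x": -0.2, "y": -0.1233, "z": 0, "rx": 0, "ry": 0, "rz": 0, "hand": -1},
  {"x": -0.2, "y": -0.1233, "z": 0, "rx": 0, "ry": 0, "rz": 0, "hand": -1},
  {"x": -0.2, "y": -0.1233, "z": 0, "rx": 0, "ry": 0, "rz": 0, "hand": -1},
  {"x": -0.2, "y": -0.1233, "z": 0, "rx": 0, "ry": 0, "rz": 0, "hand": -1},
  {"x": -0.2, "y": -0.1233, "z": 0, "rx": 0, "ry": 0, "rz": 0, "hand": -1},
  {"x": -0.2, "y": -0.1233, "z": 0, "rx": 0, "ry": 0, "rz": 0, "hand": -1},
  {"x": -0.2, "y": -0.1233, "z": 0, "rx": 0, "ry": 0, "rz": 0, "hand": -1},
  {"x": -0.2, "y": -0.1233, "z": 0, "rx": 0, "ry": 0, "rz": 0, "hand": -1},
  {"x": -0.2, "y": -0.1233, "z": 0, "rx": 0, "ry": 0, "rz": 0, "hand": -1},
  {"x": -0.0662, "y": -0.0404, "z": 0, "rx": 0, "ry": 0, "rz": 0, "hand": -1},
  {"x": 0, "y": 0, "z": 0, "rx": 0, "ry": 0, "rz": 0, "hand": -1},
])

```text
t: 6.68
eef_pos: [0.4527, -0.2282, 0.3499]
eef_rot: [0.485, 0.875, 0.0, -0.0]
wrist_force: [0.2, 1.1, -4.5]
gripper_width: 0.0156
finger_force: 45.0
```

Run:
```python
from h import *
goal([.4527,-.2277,.306],32.0)
p,d=cap('side'); C=cloud('side',d); pt_,dt=cap('top'); Ct=cloud('top',dt)
tcp=arm.read_state()['eef_pos'] if False else np.array([.4527,-.2277])
for n,c in(('side',C),('top',Ct)):
    for z0,z1 in((.18,.21),(.21,.26),(.26,.30),(.30,.335)):
        P=c[(abs(c[...,0]-tcp[0])<.03)&(abs(c[...,1]-tcp[1])<.03)&(c[...,2]>z0)&(c[...,2]<z1)]
        if len(P): print(n,z0,len(P),((P.mean(0)[:2]-tcp)*1000).round(1),((P[:,:2].min(0)-tcp)*1000).round(1),((P[:,:2].max(0)-tcp)*1000).round(1))
o=np.zeros((420,760,3),np.uint8); o[:]=cv2.resize(p[60:340,100:380],(760,760))[:420] if False else 0
a=p[130:340,220:410]; b=pt_[180:320,360:500]
a=cv2.resize(a,(380,420)); b=cv2.resize(b,(380,380)); o[:,:380]=a; o[:380,380:]=b
cv2.imwrite('pics/over.png',o[:,:,::-1])
```

```text
t 6.67 pos [ 0.4527 -0.2282  0.3499] toolY 32.01 tilt 0.04 w 0.0156 F [ 0.2  1.1 -4.5] M [-0.02  0.04 -0.03] j1,6 [-0.52 -1.08]
turn shares total [-0.    -0.001  0.   ] shift shares total [0.0023 0.0013 0.2196]
side 0.18 267 [ -4.6 -10.1] [-16.8 -17.4] [11.1 15.1]
side 0.21 433 [-2.8 -5.4] [-16.6 -17.3] [15.  15.6]
side 0.26 210 [-2.4 -4. ] [-7.7 -8.8] [6.2 4.5]
side 0.3 196 [-2.4 -4.6] [-7.9 -8.9] [5.6 3.3]
top 0.18 59 [-0.6 13.3] [-12.6   3.8] [16.1 17.3]
top 0.21 143 [2.8 8.6] [-11.6  -7.8] [16.7 17.3]
top 0.26 34 [1.5 6.9] [-2.6  4.3] [6.3 8.2]
top 0.3 9 [3.5 6.3] [-1.2  4.2] [6.3 7.8]
```

View pics/over.png

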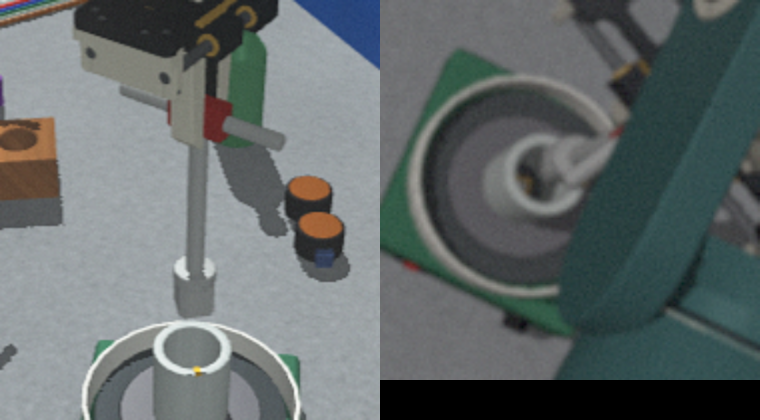

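The left crop shows the socket hanging upright centrally above the bore, and the depth extents put it within about 1 mm of the hub axis. Descending.

Request:
servo_tool([
  {"x": 0.0023, "y": 0.0013, "z": 0.1, "rx": 0, "ry": 0, "rz": 0, "hand": -1},
  {"x": 0, "y": 0, "z": 0.15, "rx": 0, "ry": 0, "rz": 0, "hand": -1},
  {"x": 0, "y": 0, "z": 0.15, "rx": 0, "ry": 0, "rz": 0, "hand": -1},
  {"x": 0, "y": 0, "z": 0.1, "rx": 0, "ry": 0, "rz": 0, "hand": -1},
  {"x": 0, "y": 0, "z": 0.05, "rx": 0, "ry": 0, "rz": 0, "hand": -1},
  {"x": 0, "y": 0, "z": 0.025, "rx": 0, "ry": 0, "rz": 0, "hand": -1},
  {"x": 0, "y": 0, "z": 0, "rx": 0, "ry": 0, "rz": 0, "hand": -1},
])

```text
t: 7.65
eef_pos: [0.4529, -0.2272, 0.2354]
eef_rot: [0.485, 0.875, 0.0, 0.0]
wrist_force: [-0.7, -0.1, -4.4]
gripper_width: 0.0159
finger_force: 45.0
```

Request:
servo_tool([
  {"x": 0, "y": 0, "z": 0.015, "rx": 0, "ry": 0, "rz": 0, "hand": -1},
  {"x": 0, "y": 0, "z": 0.01, "rx": 0, "ry": 0, "rz": 0, "hand": -1},
  {"x": 0, "y": 0, "z": 0.005, "rx": 0, "ry": 0, "rz": 0, "hand": -1},
  {"x": 0, "y": 0, "z": 0, "rx": 0, "ry": 0, "rz": 0, "hand": -1},
])

```text
t: 8.15
eef_pos: [0.4528, -0.2272, 0.229]
eef_rot: [0.485, 0.875, 0.0, -0.0]
wrist_force: [-0.3, -0.8, -4.2]
gripper_width: 0.0155
finger_force: 45.0
```

Request:
servo_tool([
  {"x": 0, "y": 0, "z": 0.008, "rx": 0, "ry": 0, "rz": 0, "hand": -1},
  {"x": 0, "y": 0, "z": 0.008, "rx": 0, "ry": 0, "rz": 0, "hand": -1},
  {"x": 0, "y": 0, "z": 0, "rx": 0, "ry": 0, "rz": 0, "hand": -1},
])

```text
t: 8.52
eef_pos: [0.453, -0.2273, 0.2267]
eef_rot: [0.485, 0.875, -0.0, 0.001]
wrist_force: [-0.6, 0.7, 3.2]
gripper_width: 0.0157
finger_force: 45.0
```

Request:
servo_tool([
  {"x": 0, "y": 0, "z": 0.004, "rx": 0, "ry": 0, "rz": 0.06, "hand": -1},
  {"x": 0, "y": 0, "z": 0.004, "rx": 0, "ry": 0, "rz": 0.06, "hand": -1},
  {"x": 0, "y": 0, "z": 0, "rx": 0, "ry": 0, "rz": 0, "hand": -1},
])

```text
t: 8.9
eef_pos: [0.4527, -0.2272, 0.2238]
eef_rot: [0.525, 0.851, -0.0, -0.0]
wrist_force: [-1.1, -0.2, -5.2]
gripper_width: 0.0152
finger_force: 45.0
```

```bash
python3 -c "
from h import *
goal([.4527,-.2277,.216],32.0)"
```

```text
t 8.9 pos [ 0.4527 -0.2272  0.2238] toolY 26.63 tilt 0.04 w 0.0152 F [-1.1 -0.2 -5.2] M [-0.48  0.18 -0.02] j1,6 [-0.52 -0.98]
turn shares total [-0.001 -0.    -0.119] shift shares total [-0.0022 -0.0011  0.0392]
```

Dropped over the nut after 5° of turn. Continuing down.

Request:
servo_tool([
  {"x": 0, "y": 0, "z": 0.01, "rx": 0, "ry": 0, "rz": 0, "hand": -1},
  {"x": 0, "y": 0, "z": 0.01, "rx": 0, "ry": 0, "rz": 0, "hand": -1},
  {"x": 0, "y": 0, "z": 0.01, "rx": 0, "ry": 0, "rz": 0, "hand": -1},
  {"x": 0, "y": 0, "z": 0, "rx": 0, "ry": 0, "rz": 0, "hand": -1},
  {"x": 0, "y": 0, "z": 0, "rx": 0, "ry": 0, "rz": 0, "hand": -1},
])

```text
t: 9.52
eef_pos: [0.4528, -0.2272, 0.2182]
eef_rot: [0.525, 0.851, -0.0, -0.0]
wrist_force: [-0.7, -2.4, -5.1]
gripper_width: 0.0157
finger_force: 45.0
```

```bash
python3 -c "
from h import *
goal([.4527,-.2277,.216],-14)"
```

```text
t 9.53 pos [ 0.4528 -0.2272  0.2182] toolY 26.61 tilt 0.01 w 0.0157 F [-0.7 -2.4 -5.1] M [-0.6   0.27  0.01] j1,6 [-0.52 -0.98]
turn shares total [-0.     0.     0.903] shift shares total [-0.0025  0.0002  0.0112]
```

Request:
servo_tool([
  {"x": -0.0022, "y": -0.0011, "z": 0, "rx": 0, "ry": 0, "rz": 0, "hand": -1},
  {"x": 0, "y": 0, "z": 0, "rx": 0, "ry": 0, "rz": 0.15, "hand": -1},
  {"x": 0, "y": 0, "z": 0, "rx": 0, "ry": 0, "rz": 0.15, "hand": -1},
  {"x": 0, "y": 0, "z": 0, "rx": 0, "ry": 0, "rz": 0.15, "hand": -1},
  {"x": 0, "y": 0, "z": 0, "rx": 0, "ry": 0, "rz": 0.15, "hand": -1},
  {"x": 0, "y": 0, "z": 0, "rx": 0, "ry": 0, "rz": 0.15, "hand": -1},
  {"x": 0, "y": 0, "z": 0, "rx": 0, "ry": 0, "rz": 0.1, "hand": -1},
  {"x": 0, "y": 0, "z": 0, "rx": 0, "ry": 0, "rz": 0, "hand": -1},
])

```text
t: 10.52
eef_pos: [0.4528, -0.2277, 0.2183]
eef_rot: [0.775, 0.632, -0.0, 0.0]
wrist_force: [-0.2, -1.9, -4.8]
gripper_width: 0.0159
finger_force: 45.0
```

```bash
python3 -c "
from h import *
goal([.4527,-.2277,.216],-21.5)"
```

```text
t 10.53 pos [ 0.4528 -0.2277  0.2183] toolY -11.61 tilt 0.01 w 0.0159 F [-0.2 -1.9 -4.8] M [-0.63  0.34  0.04] j1,6 [-0.52 -0.31]
turn shares total [0.   0.   0.22] shift shares total [-0.0001 -0.0005  0.0116]
```

Request:
servo_tool([
  {"x": 0, "y": 0, "z": 0, "rx": 0, "ry": 0, "rz": 0.08, "hand": -1},
  {"x": 0, "y": 0, "z": 0, "rx": 0, "ry": 0, "rz": 0.08, "hand": -1},
  {"x": 0, "y": 0, "z": 0, "rx": 0, "ry": 0, "rz": 0.04, "hand": -1},
])

```text
t: 10.9
eef_pos: [0.4528, -0.2277, 0.2184]
eef_rot: [0.822, 0.569, 0.0, 0.0]
wrist_force: [-0.7, -2.0, -4.9]
gripper_width: 0.016
finger_force: 45.0
```

```bash
python3 -c "
from h import *
goal([.4527,-.2277,.216],-21.5)"
```

```text
t 10.9 pos [ 0.4528 -0.2277  0.2184] toolY -20.61 tilt 0.01 w 0.016 F [-0.7 -2.  -4.9] M [-0.69  0.28  0.19] j1,6 [-0.52 -0.16]
turn shares total [0.   0.   0.02] shift shares total [-0.0001 -0.0006  0.0118]
```

Friction level (0.19 N m), not yet at the stop. Continuing in small steps.

Request:
servo_tool([
  {"x": 0, "y": 0, "z": 0, "rx": 0, "ry": 0, "rz": 0.05, "hand": -1},
  {"x": 0, "y": 0, "z": 0, "rx": 0, "ry": 0, "rz": 0.05, "hand": -1},
])

```text
t: 11.15
eef_pos: [0.4528, -0.2277, 0.2183]
eef_rot: [0.844, 0.536, 0.0, 0.0]
wrist_force: [-0.4, -1.8, -4.9]
gripper_width: 0.0156
finger_force: 45.0
```

```bash
python3 -c "
from h import *
goal([.4527,-.2277,.216],-21.5)"
```

```text
t 11.15 pos [ 0.4528 -0.2277  0.2183] toolY -25.12 tilt 0.01 w 0.0156 F [-0.4 -1.8 -4.9] M [-0.64  0.29  0.22] j1,6 [-0.52 -0.08]
turn shares total [ 0.    0.   -0.08] shift shares total [-0.0002 -0.0006  0.0116]
```

Request:
servo_tool([
  {"x": 0, "y": 0, "z": 0, "rx": 0, "ry": 0, "rz": 0.05, "hand": -1},
  {"x": 0, "y": 0, "z": 0, "rx": 0, "ry": 0, "rz": 0.05, "hand": -1},
])

```text
t: 11.4
eef_pos: [0.4528, -0.2277, 0.2183]
eef_rot: [0.864, 0.503, 0.0, 0.0]
wrist_force: [-0.5, -2.4, -5.3]
gripper_width: 0.0159
finger_force: 45.0
```

```bash
python3 -c "
from h import *
goal([.4527,-.2277,.216],-21.5)
p,d=cap('side'); cv2.imwrite('pics/turn.png',cv2.resize(p[150:340,220:400],(720,600),interpolation=cv2.INTER_CUBIC)[:,:,::-1])"
```

```text
t 11.4 pos [ 0.4528 -0.2277  0.2183] toolY -29.61 tilt 0.01 w 0.0159 F [-0.5 -2.4 -5.3] M [-0.69  0.28  0.31] j1,6 [-0.52  0.  ]
turn shares total [ 0.    0.   -0.18] shift shares total [-0.0003 -0.0006  0.0114]
```

View pics/turn.png

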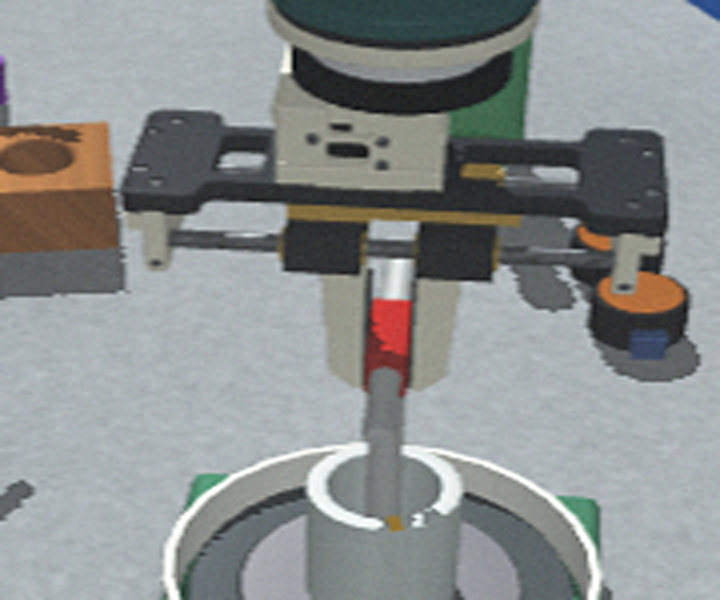

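The view shows the wrench upright in the bore, the T bar pointing at the camera beside the yellow stripe (395,522), with the block still in the fingers. The torque is rising, so I'll press on with full grip.

Request:
servo_tool([
  {"x": 0, "y": 0, "z": 0, "rx": 0, "ry": 0, "rz": 0, "hand": -1},
  {"x": 0, "y": 0, "z": 0, "rx": 0, "ry": 0, "rz": 0.06, "hand": -1},
  {"x": 0, "y": 0, "z": 0, "rx": 0, "ry": 0, "rz": 0.06, "hand": -1},
], grip_force=60)

```text
t: 11.82
eef_pos: [0.4529, -0.2277, 0.2183]
eef_rot: [0.887, 0.462, 0.0, 0.0]
wrist_force: [-0.4, -1.3, -4.6]
gripper_width: 0.0154
finger_force: 60.3
```

```bash
python3 -c "
from h import *
goal([.4527,-.2277,.216],-21.5)"
```

```text
t 11.82 pos [ 0.4529 -0.2277  0.2183] toolY -35.01 tilt 0.01 w 0.0154 F [-0.4 -1.3 -4.6] M [-0.65  0.09  0.61] j1,6 [-0.52  0.09]
turn shares total [ 0.  -0.  -0.3] shift shares total [-0.0005 -0.0006  0.0114]
```

0.61 N m, four times the friction, so the nut is hard against its stop. Relieve the torque (well within play), then lift.

Request:
servo_tool([
  {"x": 0, "y": 0, "z": 0, "rx": 0, "ry": 0, "rz": 0, "hand": -1},
  {"x": 0, "y": 0, "z": 0, "rx": 0, "ry": 0, "rz": -0.1, "hand": -1},
  {"x": 0, "y": 0, "z": 0, "rx": 0, "ry": 0, "rz": -0.1, "hand": -1},
  {"x": 0, "y": 0, "z": 0, "rx": 0, "ry": 0, "rz": -0.05, "hand": -1},
  {"x": 0, "y": 0, "z": 0, "rx": 0, "ry": 0, "rz": 0, "hand": -1},
])

```text
t: 12.45
eef_pos: [0.4528, -0.2276, 0.2182]
eef_rot: [0.837, 0.547, 0.0, -0.0]
wrist_force: [-0.3, -1.6, -5.2]
gripper_width: 0.0158
finger_force: 60.0
```

```bash
python3 -c "
from h import *
goal([.4527,-.2277,.216],-21.5)"
```

```text
t 12.45 pos [ 0.4528 -0.2276  0.2182] toolY -23.72 tilt 0.01 w 0.0158 F [-0.3 -1.6 -5.2] M [-0.49  0.18  0.05] j1,6 [-0.52 -0.1 ]
turn shares total [-0.    -0.    -0.049] shift shares total [-0.0006 -0.0003  0.0111]
```

Unloaded. Lift slowly, then fast.

Request:
servo_tool([
  {"x": 0, "y": 0, "z": -0.03, "rx": 0, "ry": 0, "rz": 0, "hand": -1},
  {"x": 0, "y": 0, "z": -0.05, "rx": 0, "ry": 0, "rz": 0, "hand": -1},
  {"x": 0, "y": 0, "z": -0.1, "rx": 0, "ry": 0, "rz": 0, "hand": -1},
  {"x": 0, "y": 0, "z": -0.2, "rx": 0, "ry": 0, "rz": 0, "hand": -1},
  {"x": 0, "y": 0, "z": -0.2, "rx": 0, "ry": 0, "rz": 0, "hand": -1},
  {"x": 0, "y": 0, "z": -0.1, "rx": 0, "ry": 0, "rz": 0, "hand": -1},
  {"x": 0, "y": 0, "z": 0, "rx": 0, "ry": 0, "rz": 0, "hand": -1},
  {"x": 0, "y": 0, "z": 0, "rx": 0, "ry": 0, "rz": 0, "hand": -1},
])

```text
t: 13.45
eef_pos: [0.4527, -0.2276, 0.3527]
eef_rot: [0.838, 0.546, -0.0, -0.001]
wrist_force: [-0.7, 0.2, -5.1]
gripper_width: 0.0157
finger_force: 60.0
```

Run:
```python
from h import *
goal([.4493,.2353,.35],32.0)
p,d=cap('side'); C=cloud('side',d); np.save('c.npy',C)
# stand hole from lift view + wrench extents now
tcp=np.array([.4528,-.2276])
for z0,z1 in((.18,.20),(.20,.22),(.24,.26),(.26,.28),(.28,.30),(.3,.32)):
    P=C[(abs(C[...,0]-tcp[0])<.03)&(abs(C[...,1]-tcp[1])<.03)&(C[...,2]>z0)&(C[...,2]<z1)]
    if len(P): print(z0,len(P),((P.mean(0)[:2]-tcp)*1000).round(1),((P[:,:2].min(0)-tcp)*1000).round(1),((P[:,:2].max(0)-tcp)*1000).round(1))
P=C[(abs(C[...,0]-.449)<.07)&(abs(C[...,1]-.235)<.07)&(C[...,2]>.050)&(C[...,2]<.061)]
rc=cv2.minAreaRect(P[:,:2].astype(np.float32)*1000); print('stand',rc)
# hole: inner gap, fit edge ring
import numpy.linalg as L
m=((abs(C[...,0]-.449)<.035)&(abs(C[...,1]-.235)<.035)&(C[...,2]<.045)&(C[...,2]>-.01)).astype(np.uint8)
n,lab,st,ce=cv2.connectedComponentsWithStats(m); i=1+st[1:,4].argmax(); k=(lab==i).astype(np.uint8)
cs=max(cv2.findContours(k,0,1)[0],key=len)[:,0]; Q=np.array([plane('side',*q,.055)[:2] for q in cs.astype(float)]); cc,r=cv2.minEnclosingCircle((Q*1000).astype(np.float32)); print('hole',st[i],cc,r)
cv2.imwrite('pics/after.png',cv2.resize(p[90:340,200:410],(500,595))[:,:,::-1])
```

```text
t 13.45 pos [ 0.4527 -0.2276  0.3527] toolY -23.79 tilt 0.11 w 0.0157 F [-0.7  0.2 -5.1] M [-0.14  0.11 -0.03] j1,6 [-0.52 -0.1 ]
turn shares total [-2.00e-03 -1.00e-03 -1.24e+00] shift shares total [1.9716 1.2121 0.0134]
0.18 169 [-4.8 -8.2] [-17.4 -17.4] [15.8  6.9]
0.2 204 [-5.3 -9. ] [-17.4 -17.2] [15.9  9. ]
0.24 104 [-2.7 -3.3] [-8.4 -7.7] [5.6 5.4]
0.26 93 [-2.6 -3.8] [-7.7 -8. ] [4.4 2.1]
0.28 105 [-2.6 -3.6] [-7.7 -7.2] [5.9 3.7]
0.3 101 [-3.1 -3.4] [-8.  -7.8] [4.7 4.3]
stand ((449.4408874511719, 237.64898681640625), (97.18944549560547, 87.6312484741211), 72.74247741699219)
hole [219 198  19   8  98] (447.1920471191406, 233.69017028808594) 21.37833023071289
```

View pics/after.png

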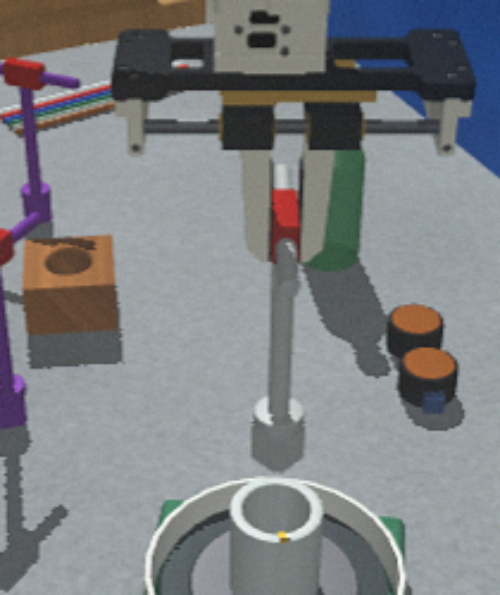

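The wrench is out of the bore and upright, its socket at (278,435) above the hub. Next: turn back to the original yaw, then carry it to the stand.

Request:
servo_tool([
  {"x": 0, "y": 0, "z": 0, "rx": 0, "ry": 0, "rz": -0.206, "hand": -1},
  {"x": 0, "y": 0, "z": 0, "rx": 0, "ry": 0, "rz": -0.206, "hand": -1},
  {"x": 0, "y": 0, "z": 0, "rx": 0, "ry": 0, "rz": -0.206, "hand": -1},
  {"x": 0, "y": 0, "z": 0, "rx": 0, "ry": 0, "rz": -0.206, "hand": -1},
  {"x": 0, "y": 0, "z": 0, "rx": 0, "ry": 0, "rz": -0.206, "hand": -1},
  {"x": 0, "y": 0, "z": 0, "rx": 0, "ry": 0, "rz": -0.206, "hand": -1},
  {"x": 0, "y": 0, "z": 0, "rx": 0, "ry": 0, "rz": -0.206, "hand": -1},
  {"x": 0, "y": 0, "z": 0, "rx": 0, "ry": 0, "rz": -0.206, "hand": -1},
  {"x": 0, "y": 0, "z": 0, "rx": 0, "ry": 0, "rz": -0.206, "hand": -1},
  {"x": 0, "y": 0, "z": 0, "rx": 0, "ry": 0, "rz": -0.206, "hand": -1},
  {"x": 0, "y": 0, "z": 0, "rx": 0, "ry": 0, "rz": -0.206, "hand": -1},
  {"x": 0, "y": 0, "z": 0, "rx": 0, "ry": 0, "rz": -0.206, "hand": -1},
])

```text
t: 15.0
eef_pos: [0.4526, -0.2276, 0.3528]
eef_rot: [0.02, 1.0, 0.0, -0.001]
wrist_force: [0.2, -0.1, -4.4]
gripper_width: 0.0161
finger_force: 60.0
```

```bash
python3 -c "
from h import *
goal([.4496,.2350,.35],87.6)"
```

```text
t 15.0 pos [ 0.4526 -0.2276  0.3528] toolY 87.75 tilt 0.11 w 0.0161 F [ 0.2 -0.1 -4.4] M [-0.02 -0.03  0.02] j1,6 [-0.52 -2.05]
turn shares total [ 0.001 -0.002  0.003] shift shares total [0.1119 2.3102 0.0142]
```

Request:
servo_tool([
  {"x": 0.0102, "y": 0.1, "z": 0, "rx": 0, "ry": 0, "rz": 0, "hand": -1},
  {"x": 0.0102, "y": 0.23, "z": 0, "rx": 0, "ry": 0, "rz": 0, "hand": -1},
  {"x": 0.0102, "y": 0.23, "z": 0, "rx": 0, "ry": 0, "rz": 0, "hand": -1},
  {"x": 0.0102, "y": 0.23, "z": 0, "rx": 0, "ry": 0, "rz": 0, "hand": -1},
  {"x": 0.0102, "y": 0.23, "z": 0, "rx": 0, "ry": 0, "rz": 0, "hand": -1},
  {"x": 0.0102, "y": 0.23, "z": 0, "rx": 0, "ry": 0, "rz": 0, "hand": -1},
  {"x": 0.0102, "y": 0.23, "z": 0, "rx": 0, "ry": 0, "rz": 0, "hand": -1},
  {"x": 0.0102, "y": 0.23, "z": 0, "rx": 0, "ry": 0, "rz": 0, "hand": -1},
  {"x": 0.0102, "y": 0.23, "z": 0, "rx": 0, "ry": 0, "rz": 0, "hand": -1},
  {"x": 0.0102, "y": 0.23, "z": 0, "rx": 0, "ry": 0, "rz": 0, "hand": -1},
  {"x": 0.0102, "y": 0.14, "z": 0, "rx": 0, "ry": 0, "rz": 0, "hand": -1},
  {"x": 0, "y": 0, "z": 0, "rx": 0, "ry": 0, "rz": 0, "hand": -1},
])

```text
t: 16.5
eef_pos: [0.4498, 0.2369, 0.3532]
eef_rot: [0.022, 1.0, -0.0, -0.001]
wrist_force: [0.6, -0.4, -5.1]
gripper_width: 0.0156
finger_force: 60.0
```

Run:
```python
from h import *
goal([.4496,.2350,.184],87.6)
p=np.mean([arm.capture('top')[0].astype(float) for i in range(6)],0)
s,_=cap('side')
b=np.clip(p[222:270,396:444]*1.7,0,255).astype(np.uint8)
o=np.zeros((400,800,3),np.uint8); o[:,:400]=cv2.resize(b,(400,400),interpolation=cv2.INTER_CUBIC); o[:,400:]=cv2.resize(s[60:260,130:330],(400,400))
cv2.imwrite('pics/nut2.png',o[:,:,::-1])
```

```text
t 16.5 pos [0.4498 0.2369 0.3532] toolY 87.44 tilt 0.11 w 0.0156 F [ 0.6 -0.4 -5.1] M [ 0.03  0.07 -0.02] j1,6 [ 0.43 -1.09]
turn shares total [-0.001 -0.002 -0.004] shift shares total [ 8.000e-04 -9.400e-03  8.458e-01]
```

View pics/nut2.png

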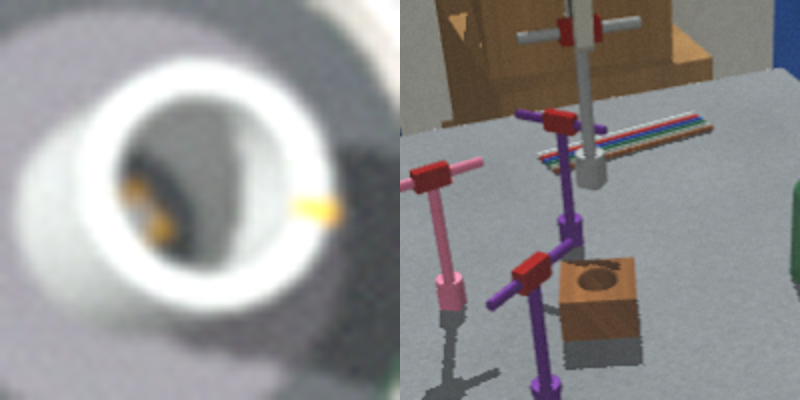

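The left crop shows the nut corner (165,237) now pointing along the rim stripe's direction (318,208), so the nut is home. The right crop shows the wrench upright above the stand hole. Lowering.

Request:
servo_tool([
  {"x": 0.0008, "y": -0.0094, "z": 0.1, "rx": 0, "ry": 0, "rz": 0, "hand": -1},
  {"x": 0, "y": 0, "z": 0.2, "rx": 0, "ry": 0, "rz": 0, "hand": -1},
  {"x": 0, "y": 0, "z": 0.2, "rx": 0, "ry": 0, "rz": 0, "hand": -1},
  {"x": 0, "y": 0, "z": 0.15, "rx": 0, "ry": 0, "rz": 0, "hand": -1},
  {"x": 0, "y": 0, "z": 0.1, "rx": 0, "ry": 0, "rz": 0, "hand": -1},
  {"x": 0, "y": 0, "z": 0.06, "rx": 0, "ry": 0, "rz": 0, "hand": -1},
  {"x": 0, "y": 0, "z": 0.036, "rx": 0, "ry": 0, "rz": 0, "hand": -1},
  {"x": 0, "y": 0, "z": 0, "rx": 0, "ry": 0, "rz": 0, "hand": -1},
])

```text
t: 17.85
eef_pos: [0.4508, 0.233, 0.1852]
eef_rot: [0.022, 1.0, 0.0, 0.0]
wrist_force: [-0.3, -0.4, -4.8]
gripper_width: 0.0158
finger_force: 60.0
```

Request:
servo_tool([
  {"x": 0, "y": 0, "z": 0.01, "rx": 0, "ry": 0, "rz": 0, "hand": -1},
  {"x": 0, "y": 0, "z": 0.005, "rx": 0, "ry": 0, "rz": 0, "hand": -1},
  {"x": 0, "y": 0, "z": 0, "rx": 0, "ry": 0, "rz": 0, "hand": -1},
])

```text
t: 18.23
eef_pos: [0.4507, 0.233, 0.1822]
eef_rot: [0.022, 1.0, 0.0, 0.0]
wrist_force: [0.3, -0.3, -5.1]
gripper_width: 0.0155
finger_force: 60.0
```

Request:
servo_tool([
  {"x": 0.005, "y": 0.009, "z": 0.005, "rx": 0, "ry": 0, "rz": 0, "hand": -1},
  {"x": 0, "y": 0, "z": 0.005, "rx": 0, "ry": 0, "rz": 0, "hand": -1},
  {"x": 0, "y": 0, "z": 0.003, "rx": 0, "ry": 0, "rz": 0, "hand": -1},
  {"x": 0, "y": 0, "z": 0, "rx": 0, "ry": 0, "rz": 0, "hand": -1},
])

```text
t: 18.73
eef_pos: [0.4499, 0.2349, 0.18]
eef_rot: [0.022, 1.0, 0.0, 0.0]
wrist_force: [-0.5, 0.5, 2.4]
gripper_width: 0.0157
finger_force: 60.0
```

On the floor (force flipped from -5 to +2.4 N at the original height). Release and retreat.

Request:
servo_tool([
  {"x": 0, "y": 0, "z": 0, "rx": 0, "ry": 0, "rz": 0, "hand": -0.6},
  {"x": 0, "y": 0, "z": 0, "rx": 0, "ry": 0, "rz": 0, "hand": -0.4},
  {"x": 0, "y": 0, "z": 0, "rx": 0, "ry": 0, "rz": 0, "hand": 0},
  {"x": 0, "y": 0, "z": 0, "rx": 0, "ry": 0, "rz": 0, "hand": 0},
  {"x": 0, "y": 0, "z": 0, "rx": 0, "ry": 0, "rz": 0, "hand": 0},
  {"x": 0, "y": 0, "z": 0, "rx": 0, "ry": 0, "rz": 0, "hand": 0},
  {"x": 0, "y": 0, "z": -0.05, "rx": 0, "ry": 0, "rz": 0, "hand": 0},
  {"x": 0, "y": 0, "z": -0.1, "rx": 0, "ry": 0, "rz": 0, "hand": 0},
  {"x": 0, "y": 0, "z": -0.2, "rx": 0, "ry": 0, "rz": 0, "hand": 0},
  {"x": 0, "y": 0, "z": -0.25, "rx": 0, "ry": 0, "rz": 0, "hand": 0},
  {"x": 0, "y": 0, "z": 0, "rx": 0, "ry": 0, "rz": 0, "hand": 0},
  {"x": 0, "y": 0, "z": 0, "rx": 0, "ry": 0, "rz": 0, "hand": 0},
], grip_force=10)

```text
t: 20.23
eef_pos: [0.4498, 0.2348, 0.2998]
eef_rot: [0.022, 1.0, 0.0, 0.0]
wrist_force: [-0.1, 0.4, 0.5]
gripper_width: 0.0467
finger_force: 0.0
```

Run:
```python
from h import *
goal([.45,.235,.3],87.6)
p,d=cap('side'); C=cloud('side',d)
P=C[(abs(C[...,0]-.45)<.08)&(abs(C[...,1]-.235)<.06)&(C[...,2]>.18)&(C[...,2]<.21)]; print(cv2.minAreaRect(P[:,:2].astype(np.float32)*1000),P[:,2].max())
cv2.imwrite('pics/end.png',p[:,:,::-1])
```

```text
t 20.23 pos [0.4498 0.2348 0.2998] toolY 87.45 tilt 0.03 w 0.0467 F [-0.1  0.4  0.5] M [ 0.04 -0.01 -0.02] j1,6 [ 0.43 -1.1 ]
turn shares total [ 0.     0.001 -0.003] shift shares total [-0.0012  0.0009 -0.0009]
((450.32305908203125, 234.06634521484375), (22.01484489440918, 127.29817962646484), 87.65520477294922) 0.2062393493961513
```

View pics/end.png

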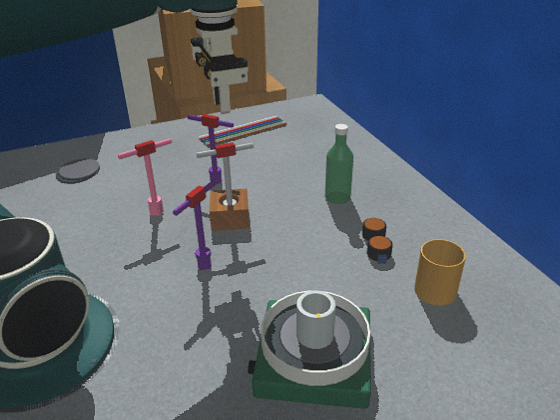

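The wrench stands upright in the stand at (228,190), the gripper is clear above it, and the bottle, goggles and tin are unmoved. Handing in.

```bash
python3 -c "
from station import arm
print(arm.job_done())"
```

```text
the job is handed in; nothing more can be done
None
```

The nut was turned clockwise to its stop (torque rose to about 0.6 N m, four times its running friction), the wrench is back upright on the floor of its stand's hole, the bottle, tin and goggles look unmoved, and the job is handed in at about 20 s; no verdict was returned.

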